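# Seat a bearing pedestal in the fence corner of a slide jig and hold it there

## Robot

A 6-joint arm with a two-finger parallel gripper is mounted at the origin on the work surface. World frame = base frame: x ahead of the robot, y to its left, z up, the work surface at z = 0. Lengths are in m, angles in rad, forces in N, time in s.
With the tool pointing down it reaches from about 0.425 to 1.125 m from the base axis. Payload 14.9 kg.
Tool frame: the origin (TCP) lies at the very end of the fingers, on their centre line; the grasp point (between the pads) lies 19 mm behind it; x points along the fingers, z is the direction in which the jaws open and shut, and the axes are right-handed (so a half turn about x gives the same grasp; the last joint's range is limited). The gripper opens to 91 mm and grips with 3 to 60 N. Pads are 32 mm wide; open, the fingers measure 118 mm over their backs; the gripper's body (76 mm by 178 mm) begins 60 mm behind the grasp point.
Start: joints at [1.156, 0.379, 1.734, -0, 1.028, -0.033], TCP at [0.261, 0.65, 0.214] pointing down, gripper open.
Joint ranges: [-2.77, 2.77], [-0.74, 2.19], [0, 2.66], [-1.06, 4.2], [0.31, 2.87], [-3.08, 3.08]. Speed limits (rad/s): [1.89, 1.89, 2.39, 3.14, 3.14, 3.14].

## Interface

Orientations are given as [roll, pitch, yaw] about the fixed x, y, z axes, in that order (R = Rz(yaw) Ry(pitch) Rx(roll)).
In Python, from rig import readout, viewer, ticket, models gives the robot as it stands. The module is installed in compiled form; this text tells all that it offers.
- The arm moves only by the shell command python3 -m inch 'ROWS'. ROWS is JSON, a list of rows, each an object with "claw": the gripper command: -1 is fully open, 1 is shut, values between are in proportion; "offset": the shift along the tool's x, y, z in cm, a list of three; "rotation": the turn, a rotation vector about the tool's x, y, z in degrees, a list of three. A call has 1 to 20 rows; each row shifts and turns the commanded pose from where the row before left it, along the tool's axes as they then stand; what a row does not reach is not made up. A row lasts 1/12 s, in which the tool goes at most 41.7 mm and 7.16 degrees, less where a joint would pass 70% of its speed; a pose out of reach is approached as far as the arm can. A call is refused whole if a number of a shift passes 4.17 or a number of a turn 7.16, either way. A call with a gripper value outside its range is refused whole. The fingers move at their own pace and stop on an object; the grip force is fixed at half the most. Time passes only in rows, so rows that do not move let the fingers close. It gives the time, the measured TCP pose, the force and the opening at its end, in the units of the state.
- readout.get_obs(): the state, without advancing time (a new reading comes with each control period).
- viewer.get_image(name): name is "scene" or "side" or "wrist"; returns a dict with "img" (400x640x3 uint8, red, green, blue), "fx", "fy", "cx", "cy" (pixels), "rvec" (rotation vector, rad) and "tvec" (3), from world to camera coordinates, as OpenCV has them. Camera axes: x right, y down, z forward; pixel columns grow to the right and rows downward; lengths in m; the calibration is good to about 2 mm. A picture is of the moment at which its call begins. There is no depth.
- ticket.close_job(): hands the job in, once; it reports no verdict.
Trained networks look in a picture, given as the dict that the camera call returned (one of the last four; its "shot" number tells which), for a name from the list of things; names that differ only in an ending like _2 or _b are one class to them, and where a whole thing is asked for, a point or a joint stands for the part that bears it (a point fixed in the world has none). Each returns a list of dicts, best first, with "confidence" (0 to 1); they miss things now and then, are a little off and sometimes report something else, mostly with a low value. They report only what shows in the picture. A call takes as long as a camera call.
- models.look_for(picture, query): "pixel" ([column, row] in pixels, amid what is visible of it).
The state is a dict: "time_s": time; "q": joint angles; "joint_vel": joint speeds; "joint_efforts": joint torques, N m; "tool_pos": TCP position; "orientation": TCP orientation; "ft_force": force on the tool from outside, world axes, zero at the start; "wrist_torque": the same for the moment, N m; "grip_width": finger opening in m.
Only numpy, scipy, OpenCV 4.12 (cv2) and the standard library are available. Lean on these libraries where they do the work, as an engineer would, in place of code of your own. Each camera call takes 0.05 s, during which the arm holds its last target.

## Task

First push the empty carrier along its rail until it clicks fully home at the station by the end stop. Then take the aluminium bearing pedestal, stand it flat on the carrier with its long side along the long fence, and press it firmly into the corner so that it bears flush on both fences at once; finish while still holding it pressed there, without letting go. Do not shove the other two metal parts in front of the rail around.

Things in the scene. Friction and masses are not known exactly. Their poses are not given: they have to be found in the camera images.
- carrier (a joint): Carrier travel along its rail, m: 0 at the robot's left end, 0.190 at the station on the right (hard stop); starts at 0 to 0.06. Friction about 2 N. Some 13 mm before the stop it rides over a sprung roller (push of up to 10 N in all); once past 0.184 the roller draws it on to the stop and keeps it there with about 5 N.
- push_plate (a point): Centre of the upright steel push plate at the carrier's trailing end: 40 across the rail (x) x 8 along it (y) x 46 mm high, underside on the deck; to be pushed on its trailing (+y) face. Carrier axes: x across the rail, away from the robot; y along the rail towards the start end (travel is to -y); z up. Its centre is 23 mm above the deck's top.
- corner (a point): Inside corner of the two fences at the deck's top, which is 38 mm above the bench. Carrier axes. The long fence's face is on the +x side, running 108 mm to +y; the short fence's face on the -y side, running 84 mm to -x. Both are fixed steel bars 16 mm high and 12 thick. The deck is a flat aluminium plate 110 (x) x 160 (y) x 12 mm.
- seat (a point): Where the pedestal's centre (pedestal_mid) is when it stands on the deck in contact with both fences: 25 mm from the long fence's face, 45 mm from the short fence's face, 30 mm above the deck. Carrier axes. Friction on deck and fences is about 0.6, so bearing down hard on the deck hides the touch of the fences.
- fence_back: The long fence, a steel bar 12 x 120 x 16 mm along the far side of the deck; origin at the lower inside edge of its end at the short fence. Carrier axes.
- fence_end: The short fence, a steel bar 84 x 12 x 16 mm across the leading end of the deck; origin at the centre of its underside. Carrier axes.
- pedestal_mid (a point): Centre of the loose aluminium bearing pedestal, 30 mm above its underside. Foot 90 (x) x 50 (y) x 16 mm high with two bolt holes; in its middle an upright housing 44 (x) x 32 (y) mm with round top, 60 mm high over all, dark bore along y. Grip its flat faces 32 mm apart (y), above the foot. Same either way round. About 0.4 kg. In one of three places before the rail.
- pedestal: The same pedestal; origin at the centre of its underside, axes as above
- bushing: Bystander: an aluminium flanged bushing, upright: flange 60 mm across and 9 mm high, hub 38 mm across, 50 mm high; origin at the centre of its underside. To be left where it is.
- angle_bracket: Bystander: an aluminium angle bracket, foot 70 (x) x 45 (y) x 6 mm, upright leg 6 mm thick and 56 mm high at its -x end; origin at the centre of the foot's underside. To be left where it is.

How it is judged:
By the outcome, as a careful person would: the job done as asked, in the order asked, and still so for the second after the job is handed in, while the arm keeps its last pose, push and grip.
It also fails if it takes over 64 s, if anything falls off the work surface, if the arm or the gripper's body presses on something with over 40 N, if the wrist force passes 120 N, or if a joint passes its speed limit or range.

## Working session

There is one attempt and no reset: what is moved stays moved. The work goes in short steps, Python scripts to look and compute and a shell command to move; the robot and the scene stay as the last step left them, time stands still between calls to the robot, and variables do not carry over. Pictures are saved under pics/ and viewed, and the job is handed in when it is done.

```bash
mkdir -p pics
cat > h.py <<'E'
import numpy as np, cv2
from rig import readout, viewer, ticket, models
from scipy.spatial.transform import Rotation as Ro
def shot(name,fn=None):
    p=viewer.get_image(name)
    if fn: cv2.imwrite('pics/'+fn,p['img'][:,:,::-1])
    return p
def cam(p):
    R=cv2.Rodrigues(np.array(p['rvec'],float))[0];t=np.array(p['tvec'],float).ravel()
    K=np.array([[p['fx'],0,p['cx']],[0,p['fy'],p['cy']],[0,0,1]]);return K,R,t
def onz(p,px,z):
    K,R,t=cam(p);d=R.T@np.linalg.inv(K)@np.array([px[0],px[1],1.]);c=-R.T@t
    return c+d*(z-c[2])/d[2]
def proj(p,X):
    K,R,t=cam(p);v=K@(R@np.array(X,float)+t);return v[:2]/v[2]
E
python3 - <<'E'
from h import *
o=readout.get_obs()
print({k:np.round(v,4).tolist() for k,v in o.items()})
for n in ['scene','side','wrist']:
    p=shot(n,n+'0.png'); K,R,t=cam(p)
    print(n,p['fx'],'campos',-R.T@t)
    for q in ['push_plate','corner','seat','pedestal_mid','pedestal','bushing','angle_bracket','carrier','fence_end','fence_back']:
        r=models.look_for(p,q)
        print(q,[(np.round(a['pixel'],1).tolist(),round(a['confidence'],2)) for a in r[:3]])
E
```

```text
{'time_s': 0.0, 'q': [1.1557, 0.3794, 1.7348, -0.0, 1.0285, -0.0333], 'joint_vel': [-0.0001, 0.0, -0.0001, 0.0013, 0.0002, 0.0017], 'joint_efforts': [-0.0003, -76.3719, -43.4373, 0.0651, 0.0423, -0.0001], 'tool_pos': [0.2607, 0.6492, 0.2133], 'orientation': [3.1167, 1.5697, -1.9775], 'ft_force': [-0.3607, -0.1128, -0.2034], 'wrist_torque': [0.0506, -0.045, 0.0503], 'grip_width': 0.0913}
scene 494.4386422736596 campos [1.16181995 0.39439537 0.89014902]
push_plate [([321.2, 249.7], 0.69), ([293.7, 228.7], 0.39)]
corner [([321.5, 246.2], 0.66), ([333.0, 180.7], 0.38)]
seat [([322.3, 248.5], 0.85)]
pedestal_mid [([333.3, 181.4], 0.84), ([321.9, 246.8], 0.6)]
pedestal [([332.1, 181.7], 0.98)]
bushing [([426.3, 208.0], 0.9)]
angle_bracket [([277.6, 150.1], 0.74)]
carrier [([325.8, 246.3], 0.86), ([303.5, 254.2], 0.72)]
fence_end [([294.4, 226.2], 0.73), ([304.5, 252.2], 0.24)]
fence_back [([304.4, 253.3], 0.76)]
side 373.77921996006967 campos [0.53034949 0.54358359 0.45956982]
push_plate [([262.0, 238.5], 0.86), ([405.8, 312.0], 0.38)]
corner [([265.5, 242.6], 0.94)]
seat [([266.1, 241.2], 0.86)]
pedestal_mid [([372.5, 213.0], 0.56)]
pedestal [([372.8, 215.7], 0.71)]
bushing [([409.9, 312.8], 0.71)]
angle_bracket [([381.1, 163.3], 0.76)]
carrier [([261.8, 241.1], 0.83)]
fence_end []
fence_back [([233.9, 230.8], 0.76)]
wrist 278.110418798239 campos [0.19472193 0.67561135 0.38478454]
push_plate []
corner []
seat []
pedestal_mid []
pedestal []
bushing []
angle_bracket []
carrier []
fence_end []
fence_back []
```

View pics/scene0.png

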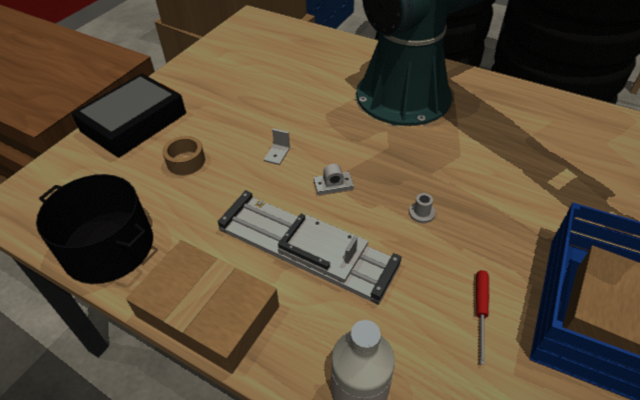

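View pics/side0.png

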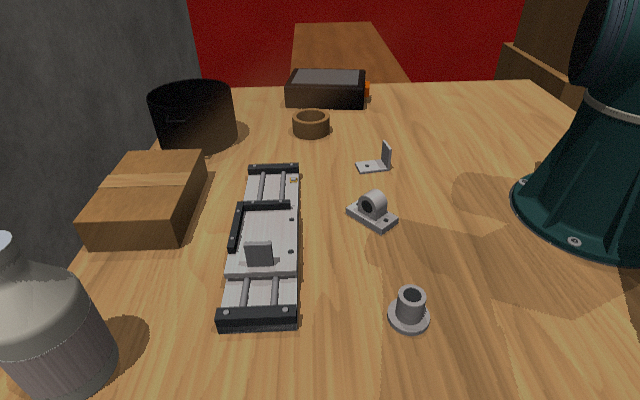

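View pics/wrist0.png

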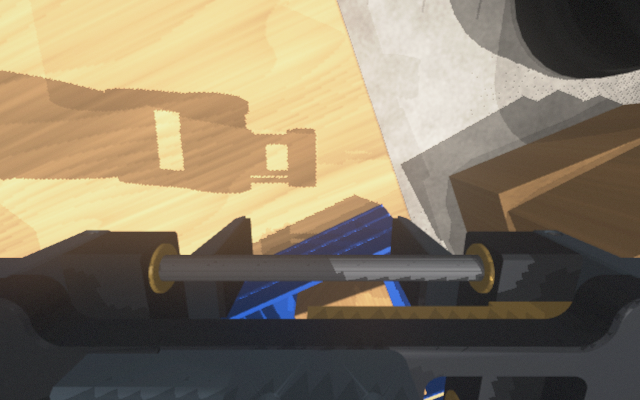

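The scene picture shows the carrier (≈325,246), with the pedestal at (333,181), the bracket at (278,150) and the bushing at (426,208). I'll enlarge these areas for exact corner points.

Run:
```python
import cv2
a=cv2.imread('pics/scene0.png')[170:305,210:410]; cv2.imwrite('pics/sc_crop.png',cv2.resize(a,None,fx=4,fy=4,interpolation=cv2.INTER_CUBIC))
b=cv2.imread('pics/side0.png')[155:335,210:440]; cv2.imwrite('pics/sd_crop.png',cv2.resize(b,None,fx=3.3333,fy=3.3333,interpolation=cv2.INTER_CUBIC))
```

```text
(no output)
```

View pics/sc_crop.png

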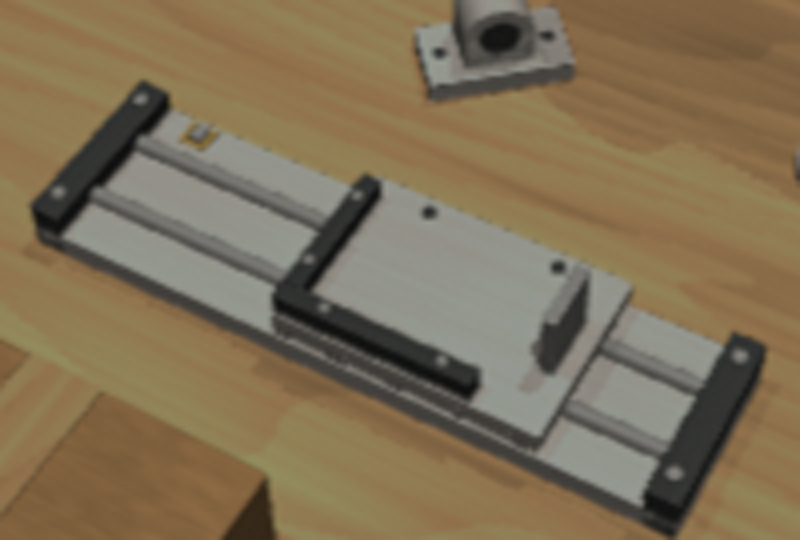

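View pics/sd_crop.png

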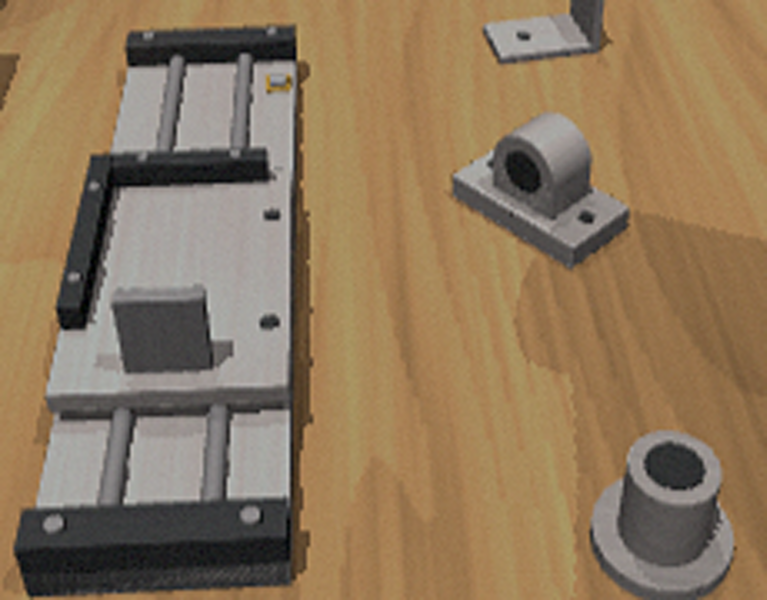

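```bash
cat > fit.py <<'E'
from h import *
from scipy.optimize import least_squares
S=viewer.get_image('scene');D=viewer.get_image('side')
s=lambda x,y:(S,(210+x/4,170+y/4)); d=lambda x,y:(D,(210+x/3.33333,155+y/3.33333))
def T(v,P,z0=0):
    c,s_=np.cos(v[2]),np.sin(v[2]);return [v[0]+c*P[0]-s_*P[1],v[1]+s_*P[0]+c*P[1],P[2]+z0]
def fit(obs,x0):
    f=lambda v:np.concatenate([proj(p,T(v,P))-np.array(u) for (p,u),P in obs])
    r=least_squares(f,x0,loss='soft_l1');return r.x,f(r.x).reshape(-1,2)
mm=lambda *a:np.array(a)/1000
car=[(s(632,285),mm(-98,148,38)),(s(540,440),mm(12,148,38)),(s(312,290),mm(0,0,54)),(s(377,183),mm(-84,0,54)),(s(478,373),mm(0,108,54)),
 (d(47,397),mm(12,148,38)),(d(291,388),mm(-98,148,38)),(d(112,186),mm(0,0,38)),(d(267,177),mm(-84,0,38)),(d(94,156),mm(12,-12,54)),(d(60,305),mm(12,108,54))]
v,r=fit(car,[0.6,0.3,0]);print('car',np.round(v,4),'deg',np.degrees(v[2]));print(np.round(r,1).tolist())
ped=[(s(417,30),mm(45,-25,16)),(s(430,85),mm(45,25,16)),(s(574,63),mm(-45,25,16)),(d(453,183),mm(45,25,16)),(d(570,248),mm(-45,25,16)),(d(628,210),mm(-45,-25,16)),
 (d(570,265),mm(-45,25,0)),(s(431,100),mm(45,25,0))]
w,r=fit(ped,[0.55,0.3,0.3]);print('ped',np.round(w,4),'deg',np.degrees(w[2]));print(np.round(r,1).tolist())
rail=[]
print('rail ends z?',onz(*s(752,338),0.03),onz(*s(155,85),0.03))
for n,px in [('bush',(426,208)),('brk',(277,152))]: print(n,onz(S,px,0.01))
E
python3 fit.py
```

```text
car [0.6588 0.0077 0.0085] deg 0.48803131309447983
[[0.6, -0.8], [0.1, -1.0], [-2.8, -0.7], [1.1, -0.9], [0.9, -1.1], [-0.6, -0.4], [-0.1, -1.0], [0.2, 0.8], [0.0, 1.7], [-1.4, -0.9], [-1.9, 0.7]]
ped [ 0.4226 -0.0048 -0.8658] deg -49.6062820153216
[[-0.5, -0.7], [-0.0, 0.1], [0.4, 0.1], [-0.5, -2.7], [0.4, 0.3], [0.6, -0.6], [-0.2, 1.9], [-0.2, 0.8]]
rail ends z? [0.55720466 0.22293916 0.03      ] [ 0.56024776 -0.15954807  0.03      ]
bush [0.38980969 0.22296304 0.01      ]
brk [ 0.39536275 -0.18868607  0.01      ]
```

```bash
cat >> fit.py <<'E'
print('plate bottom trailing edge',onz(*d(120,372),0.038),onz(*d(212,368),0.038),'top',onz(*d(115,297),.084),onz(*d(207,292),.084), onz(*s(590,268),.084),onz(*s(553,322),.084))
def box(v,x0,x1,y0,y1,z0,z1):
    P=[(x,y,z) for z in(z0,z1) for x,y in((x0,y0),(x1,y0),(x1,y1),(x0,y1))]
    P=[T(v,mm(*p)) for p in P]
    return [(P[i],P[j]) for i,j in((0,1),(1,2),(2,3),(3,0),(4,5),(5,6),(6,7),(7,4),(0,4),(1,5),(2,6),(3,7))]
B=box(v,-98,12,-12,148,26,38)+box(v,0,12,-12,108,38,54)+box(v,-84,0,-12,0,38,54)+box(w,-45,45,-25,25,0,16)+box(w,-22,22,-16,16,16,60)
for p,n,(x0,y0,x1,y1),f in((S,'ovs',(210,150,410,300),4),(D,'ovd',(210,155,440,335),3.3333)):
    im=cv2.resize(p['img'][y0:y1,x0:x1,::-1],None,fx=f,fy=f,interpolation=cv2.INTER_CUBIC)
    for a,b in B:
        a,b=[tuple(int(round(q)) for q in (proj(p,c)-[x0,y0]+0.0)*f) for c in(a,b)]
        cv2.line(im,a,b,(0,0,255),1,cv2.LINE_AA)
    cv2.imwrite('pics/'+n+'.png',im)
E
python3 fit.py|grep plate
```

```text
plate bottom trailing edge [0.63767763 0.14318211 0.038     ] [0.59571982 0.14286522 0.038     ] top [0.63376556 0.14244738 0.084     ] [0.59380658 0.14141891 0.084     ] [0.59510144 0.14430139 0.084     ] [0.63418375 0.14335789 0.084     ]
```

View pics/ovs.png

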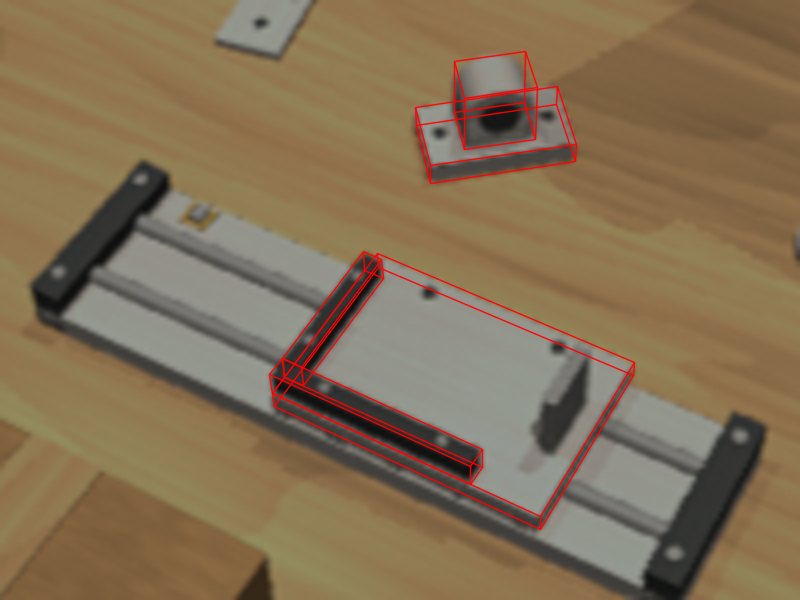

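View pics/ovd.png

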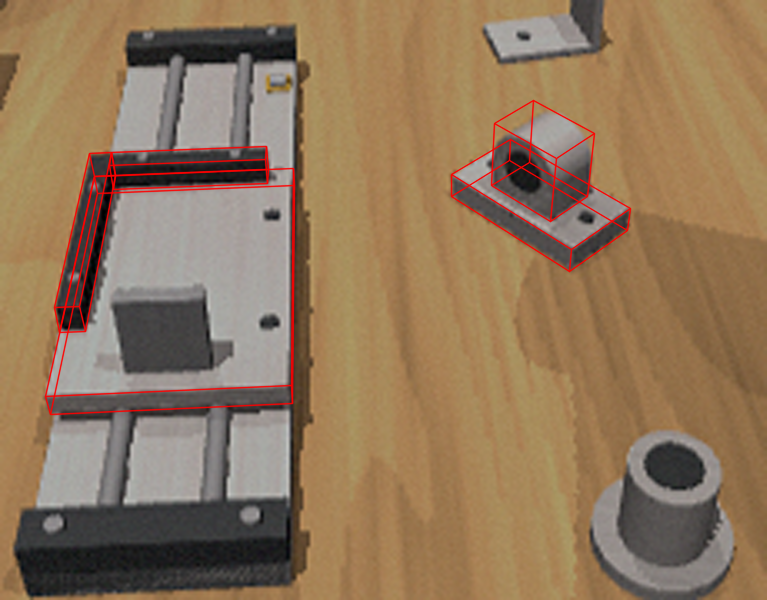

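```bash
cat > st.py <<'E'
from h import *
def st():
    o=readout.get_obs();R=Ro.from_euler('xyz',o['orientation']).as_matrix()
    print('t',round(o['time_s'],2),'q',np.round(o['q'],3).tolist(),'pos',np.round(o['tool_pos'],4).tolist(),'F',np.round(o['ft_force'],1).tolist(),'w',round(o['grip_width'],4))
    print('jaw ang',round(np.degrees(np.arctan2(R[1,2],R[0,2])),2),'x',np.round(R[:,0],3).tolist(),'y',np.round(R[:,1],3).tolist(),'z',np.round(R[:,2],3).tolist());return o,R
def to(target):
    o,R=st();print('tool delta cm',np.round(R.T@(np.array(target)-o['tool_pos'])*100,2).tolist())
E
python3 -c "
from st import *
to([0.614,0.19,0.14])"
```

```text
t 1.85 q [1.156, 0.379, 1.734, 0.0, 1.028, -0.033] pos [0.2608, 0.6496, 0.214] F [0.5, -0.3, 0.5] w 0.0911
jaw ang 68.12 x [-0.0, 0.0, -1.0] y [-0.928, 0.373, 0.0] z [0.373, 0.928, 0.0]
tool delta cm [7.39, -49.9, -29.49]
```

```bash
python3 -c "
from st import *
p=shot('scene')
for px in [(532,362),(545,232),(572,207),(638,230),(370,345),(480,275)]:
  print(px,onz(p,px,0.0).round(3),onz(p,px,0.12).round(3))
for px in [(657+840,0),(755/4+210,350/4+170),(690/4+210,500/4+170)]: print(onz(p,px,.04))"
```

```text
(532, 362) [0.639 0.528 0.   ] [0.709 0.51  0.12 ]
(545, 232) [0.319 0.481 0.   ] [0.433 0.469 0.12 ]
(572, 207) [0.213 0.519 0.   ] [0.341 0.502 0.12 ]
(638, 230) [0.214 0.66  0.   ] [0.341 0.624 0.12 ]
(370, 345) [0.754 0.254 0.   ] [0.809 0.273 0.12 ]
(480, 275) [0.501 0.388 0.   ] [0.59  0.389 0.12 ]
[-2.15140911  2.99755174  0.04      ]
[0.57045174 0.22932202 0.04      ]
[0.66749246 0.23713742 0.04      ]
```

```bash
python3 -m inch '[{"claw":1,"offset":[0,-3.33,-1.97],"rotation":[0,0,0]},{"claw":1,"offset":[0,-3.33,-1.97],"rotation":[0,0,0]},{"claw":1,"offset":[0,-3.33,-1.97],"rotation":[0,0,0]},{"claw":1,"offset":[0,-3.33,-1.97],"rotation":[0,0,0]},{"claw":1,"offset":[0,-3.33,-1.97],"rotation":[0,0,0]},{"claw":1,"offset":[0,-3.33,-1.97],"rotation":[0,0,0]},{"claw":1,"offset":[0,-3.33,-1.97],"rotation":[0,0,0]},{"claw":1,"offset":[0,-3.33,-1.97],"rotation":[0,0,0]},{"claw":1,"offset":[0,-3.33,-1.97],"rotation":[0,0,0]},{"claw":1,"offset":[0,-3.33,-1.97],"rotation":[0,0,0]},{"claw":1,"offset":[0,-3.33,-1.97],"rotation":[0,0,0]},{"claw":1,"offset":[0,-3.33,-1.97],"rotation":[0,0,0]},{"claw":1,"offset":[0,-3.33,-1.97],"rotation":[0,0,0]},{"claw":1,"offset":[0,-3.33,-1.97],"rotation":[0,0,0]},{"claw":1,"offset":[0,-3.33,-1.97],"rotation":[0,0,0]},{"claw":1,"offset":[0,0,0],"rotation":[-7.1,0,0]},{"claw":1,"offset":[0,0,0],"rotation":[-7.1,0,0]},{"claw":1,"offset":[0,0,0],"rotation":[-7.1,0,0]},{"claw":1,"offset":[0,0,0],"rotation":[-1.1,0,0]}]'; python3 -c "
from st import *
to([0.614,0.185,0.06])"
```

```text
time_s: 3.48
tool_pos: [0.6144, 0.189, 0.2139]
orientation: [2.032, 1.571, -2.666]
ft_force: [-0.1, -0.5, -0.3]
grip_width: 0.0006
t 3.48 q [0.262, 0.291, 1.855, -0.0, 0.996, -1.323] pos [0.6144, 0.189, 0.2139] F [-0.1, -0.5, -0.3] w 0.0006
jaw ang 90.84 x [-0.0, -0.0, -1.0] y [-1.0, -0.015, 0.0] z [-0.015, 1.0, -0.0]
tool delta cm [15.39, 0.05, -0.4]
```

Now I descend behind the plate, clear of the trailing end block.

```bash
python3 -m inch '[{"claw":1,"offset":[3.5,0,-0.1],"rotation":[0,0,0]},{"claw":1,"offset":[3.5,0,-0.1],"rotation":[0,0,0]},{"claw":1,"offset":[3.5,0,-0.1],"rotation":[0,0,0]},{"claw":1,"offset":[3.0,0,-0.1],"rotation":[0,0,0]},{"claw":1,"offset":[1.9,0,0],"rotation":[0,0,0]},{"claw":1,"offset":[0,0,0],"rotation":[0,0,0]}]'; python3 -c "
from st import *
to([0.614,0.16,0.06])
shot('side','s1.png')"
```

```text
time_s: 3.98
tool_pos: [0.6117, 0.1847, 0.0559]
orientation: [1.816, 1.565, -2.89]
ft_force: [-1.1, 0.5, -0.4]
grip_width: 0.0004
t 3.98 q [0.257, 0.504, 1.903, 0.0, 0.741, -1.32] pos [0.6117, 0.1847, 0.0559] F [-1.1, 0.5, -0.4] w 0.0004
jaw ang 90.35 x [-0.006, -0.001, -1.0] y [-1.0, -0.006, 0.006] z [-0.006, 1.0, -0.001]
tool delta cm [-0.41, -0.21, -2.48]
```

View pics/s1.png

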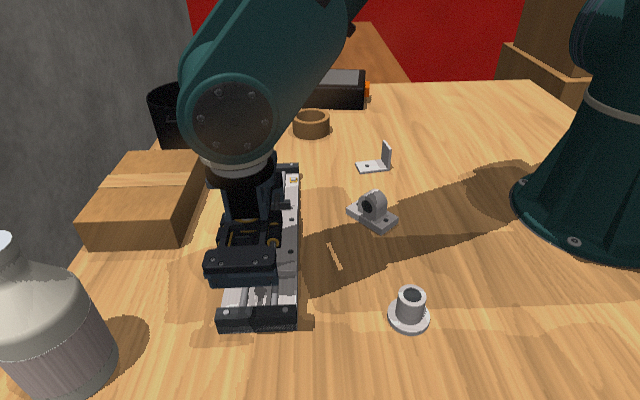

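```bash
python3 -m inch '[{"claw":1,"offset":[0,0,-1.2],"rotation":[0,0,0]},{"claw":1,"offset":[0,0,-1.2],"rotation":[0,0,0]},{"claw":1,"offset":[0,0,-1.2],"rotation":[0,0,0]},{"claw":1,"offset":[0,0,-1.2],"rotation":[0,0,0]},{"claw":1,"offset":[0,0,-1.2],"rotation":[0,0,0]},{"claw":1,"offset":[0,0,-1.2],"rotation":[0,0,0]},{"claw":1,"offset":[0,0,-1.2],"rotation":[0,0,0]},{"claw":1,"offset":[0,0,-1.2],"rotation":[0,0,0]},{"claw":1,"offset":[0,0,-1.2],"rotation":[0,0,0]},{"claw":1,"offset":[0,0,-1.2],"rotation":[0,0,0]},{"claw":1,"offset":[0,0,-1.2],"rotation":[0,0,0]},{"claw":1,"offset":[0,0,-1.2],"rotation":[0,0,0]}]'; python3 -c "
from st import *
st()
shot('side','s2.png');shot('scene','c2.png')"
```

```text
time_s: 5.03
tool_pos: [0.6155, 0.0401, 0.0599]
orientation: [1.535, 1.571, 3.114]
ft_force: [0.9, 2.1, 2.1]
grip_width: 0.0007
t 5.03 q [0.027, 0.469, 1.952, 0.0, 0.721, -1.553] pos [0.6155, 0.0401, 0.0599] F [0.9, 2.1, 2.1] w 0.0007
jaw ang 90.52 x [-0.0, 0.0, -1.0] y [-1.0, -0.009, 0.0] z [-0.009, 1.0, 0.0]
```

View pics/s2.png

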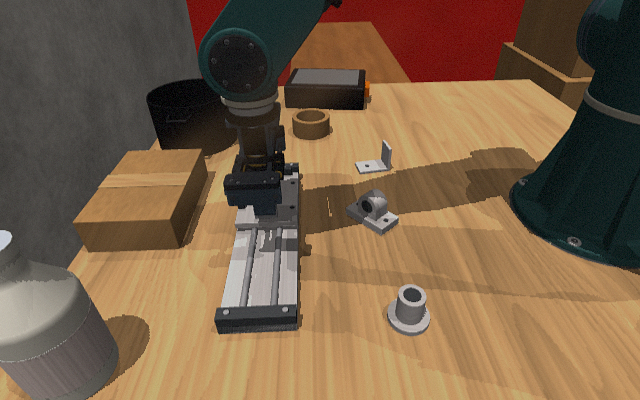

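View pics/c2.png

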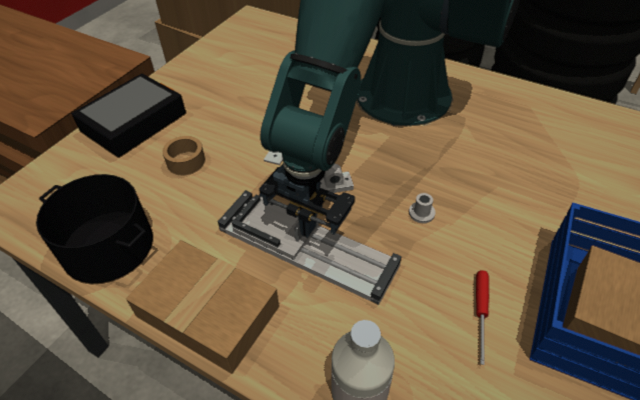

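The carrier is moving with a drag of about 2 N. I'll go on in small steps and watch the force.

```bash
python3 -m inch '[{"claw":1,"offset":[0,0,-0.4],"rotation":[0,0,0]},{"claw":1,"offset":[0,0,-0.4],"rotation":[0,0,0]},{"claw":1,"offset":[0,0,-0.4],"rotation":[0,0,0]}]' | egrep 'pos|force'
python3 -m inch '[{"claw":1,"offset":[0,0,-0.4],"rotation":[0,0,0]},{"claw":1,"offset":[0,0,-0.4],"rotation":[0,0,0]}]'| egrep 'pos|force'
python3 -m inch '[{"claw":1,"offset":[0,0,-0.3],"rotation":[0,0,0]},{"claw":1,"offset":[0,0,-0.3],"rotation":[0,0,0]}]'| egrep 'pos|force'
python3 -c "
from st import *
p=shot('scene','c3.png'); cv2.imwrite('pics/c3c.png',cv2.resize(p['img'][160:310,200:400,::-1],None,fx=4,fy=4))"
```

```text
tool_pos: [0.6154, 0.0294, 0.0597]
ft_force: [-1.1, 2.8, -0.2]
tool_pos: [0.6155, 0.0215, 0.0598]
ft_force: [-0.2, 4.5, -1.7]
tool_pos: [0.6158, 0.015, 0.0599]
ft_force: [0.3, 0.0, -0.5]
```

View pics/c3c.png

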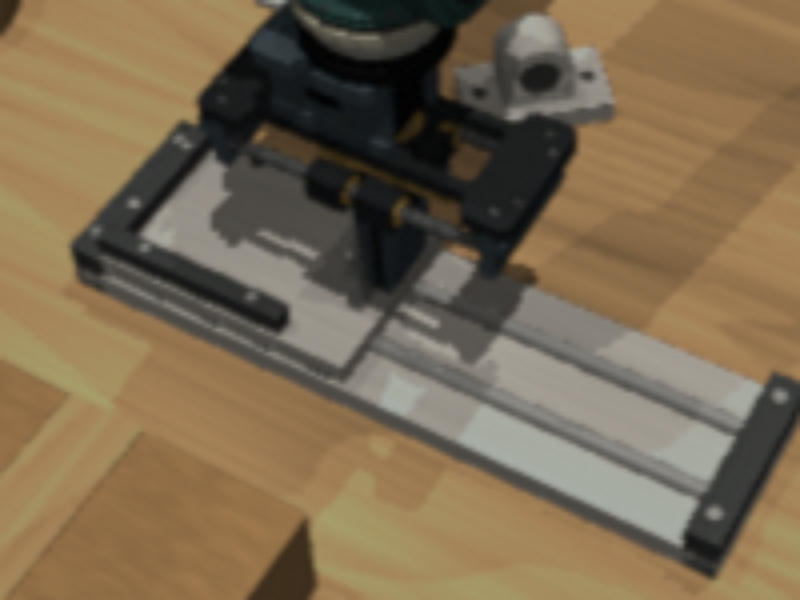

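The force peaked and then fell to 0, so the roller has drawn the carrier on. In the picture the short fence sits against the end block (≈110,210 in the crop). I'll press on to confirm the hard stop.

```bash
for i in 1; do python3 -m inch '[{"claw":1,"offset":[0,0,-0.2],"rotation":[0,0,0]},{"claw":1,"offset":[0,0,-0.2],"rotation":[0,0,0]}]' | egrep 'pos|force'; done
python3 -m inch '[{"claw":1,"offset":[0,0,-0.15],"rotation":[0,0,0]},{"claw":1,"offset":[0,0,0],"rotation":[0,0,0]}]'| egrep 'pos|force'
```

```text
tool_pos: [0.616, 0.0129, 0.0601]
ft_force: [-0.3, 41.4, 1.8]
tool_pos: [0.616, 0.0129, 0.0601]
ft_force: [0.2, 36.8, 0.9]
```

```bash
python3 -m inch '[{"claw":1,"offset":[0,0,1.2],"rotation":[0,0,0]},{"claw":1,"offset":[0,0,0.8],"rotation":[0,0,0]},{"claw":1,"offset":[4,0,0],"rotation":[0,0,0]}]' >/dev/null --help 2>&1 | head -0; python3 -m inch '[{"claw":1,"offset":[0,0,1.0],"rotation":[0,0,0]},{"claw":1,"offset":[0,0,1.0],"rotation":[0,0,0]},{"claw":1,"offset":[-4,0,0],"rotation":[0,0,0]},{"claw":-1,"offset":[-4,0,0],"rotation":[0,0,0]},{"claw":-1,"offset":[-3,0,0],"rotation":[0,0,0]},{"claw":-1,"offset":[0,3.87,-0.66],"rotation":[0,0,0]},{"claw":-1,"offset":[0,3.87,-0.66],"rotation":[0,0,0]},{"claw":-1,"offset":[0,3.87,-0.66],"rotation":[0,0,0]},{"claw":-1,"offset":[0,3.87,-0.66],"rotation":[0,0,0]},{"claw":-1,"offset":[0,3.87,-0.66],"rotation":[0,0,0]},{"claw":-1,"offset":[0,0,0],"rotation":[7.15,0,0]},{"claw":-1,"offset":[0,0,0],"rotation":[7.15,0,0]},{"claw":-1,"offset":[0,0,0],"rotation":[7.15,0,0]},{"claw":-1,"offset":[0,0,0],"rotation":[7.15,0,0]},{"claw":-1,"offset":[0,0,0],"rotation":[7.15,0,0]},{"claw":-1,"offset":[0,0,0],"rotation":[7.15,0,0]},{"claw":-1,"offset":[0,0,0],"rotation":[7.15,0,0]}]'; python3 -c "
from st import *
to([0.424,-0.0061,0.02])
p=shot('wrist','w4.png');shot('side','s4.png')"
```

```text
time_s: 7.52
tool_pos: [0.4226, -0.005, 0.1701]
orientation: [-1.363, 1.57, -0.663]
ft_force: [-0.2, -0.9, 0.0]
grip_width: 0.09
t 7.52 q [-0.067, -0.007, 2.3, -0.0, 0.849, -0.767] pos [0.4226, -0.005, 0.1701] F [-0.2, -0.9, 0.0] w 0.09
jaw ang 40.13 x [0.0, -0.0, -1.0] y [-0.644, 0.765, -0.0] z [0.765, 0.644, 0.0]
tool delta cm [15.01, -0.17, 0.03]
```

View pics/w4.png

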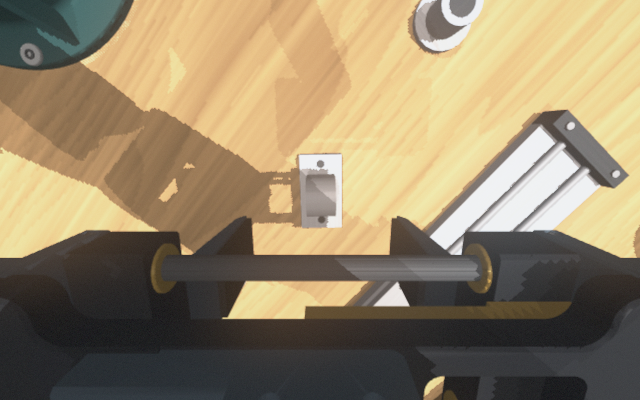

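View pics/s4.png

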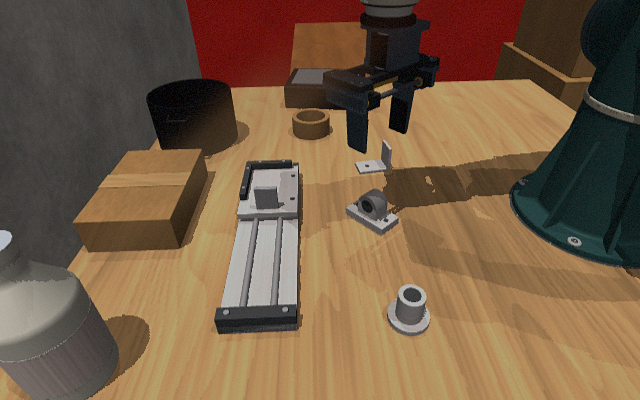

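The wrist picture shows the pedestal square to the jaws, foot corners about (299,155)–(342,227), centred between the fingers. I'll check that against the fit, and re-fit the carrier at the station.

Run:
```python
from st import *
p=shot('wrist')
for px in [(299,155),(342,155),(342,227),(299,227)]: print(onz(p,px,.016).round(4))
c=np.mean([onz(p,px,.016) for px in [(299,155),(342,155),(342,227),(299,227)]],0);print(c)
im=cv2.resize(p['img'][140:240,260:380,::-1],None,fx=5,fy=5,interpolation=cv2.INTER_CUBIC);cv2.imwrite('pics/w5.png',im)
d=shot('side');cv2.imwrite('pics/s5.png',cv2.resize(d['img'][150:250,220:320,::-1],None,fx=6,fy=6,interpolation=cv2.INTER_CUBIC))
s=shot('scene');cv2.imwrite('pics/c5.png',cv2.resize(s['img'][170:280,200:330,::-1],None,fx=5,fy=5,interpolation=cv2.INTER_CUBIC))
```

```text
[0.3752 0.0106 0.016 ]
[0.4131 0.0428 0.016 ]
[ 0.4713 -0.0233  0.016 ]
[ 0.4308 -0.0577  0.016 ]
[ 0.42258035 -0.00690129  0.016     ]
```

View pics/w5.png

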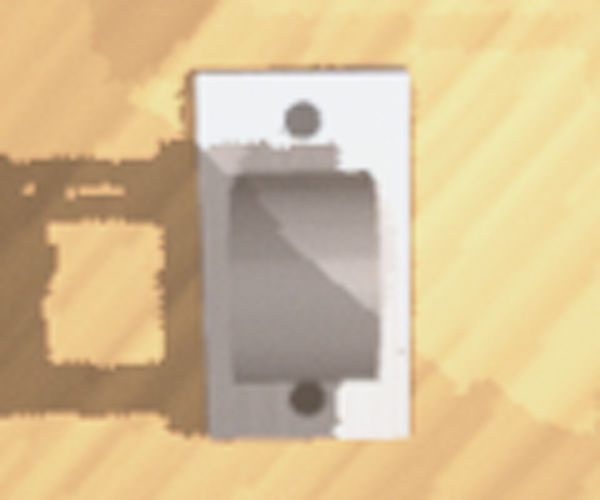

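View pics/s5.png

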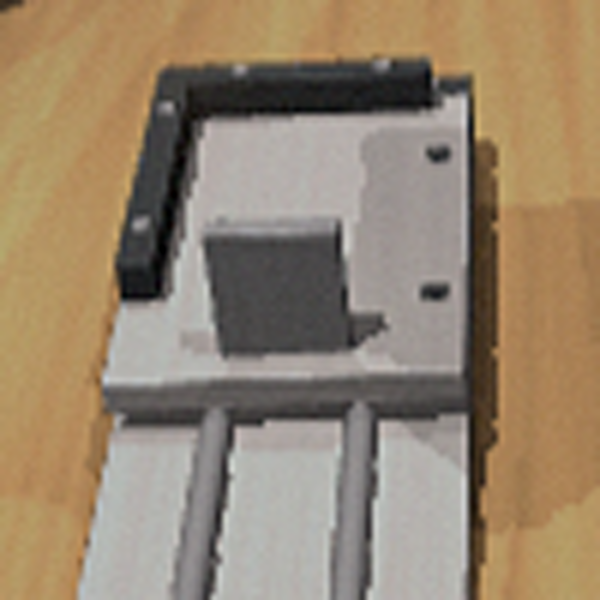

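View pics/c5.png

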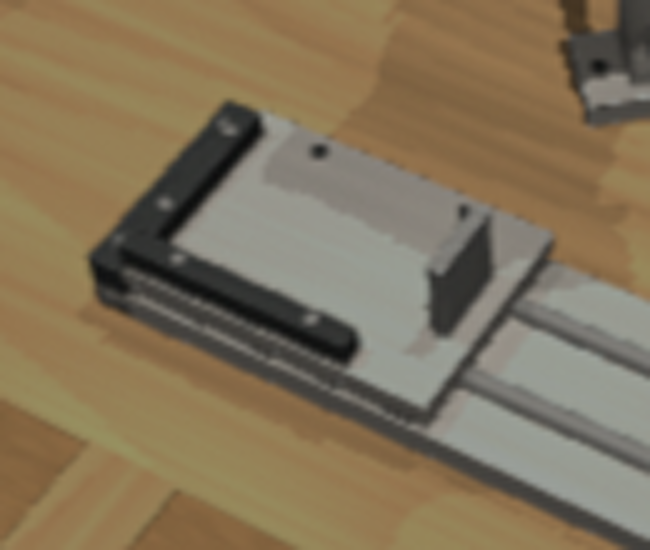

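```bash
python3 -m inch '[{"claw":-1,"offset":[4,-0.1,0],"rotation":[0,0,0]},{"claw":-1,"offset":[4,0,0],"rotation":[0,0,0]},{"claw":-1,"offset":[3,0,0],"rotation":[0,0,0]},{"claw":-1,"offset":[2,0,0],"rotation":[0,0,0]},{"claw":-1,"offset":[1.2,0,0],"rotation":[0,0,0]},{"claw":-1,"offset":[0.6,0,0],"rotation":[0,0,0]},{"claw":-1,"offset":[0,0,0],"rotation":[0,0,0]},{"claw":-1,"offset":[0,0,0],"rotation":[0,0,0]}]'; python3 -c "
from st import *
to([0.424,-0.0061,0.022])
p=shot('side','s6.png')"
```

```text
time_s: 8.43
tool_pos: [0.4235, -0.0058, 0.0223]
orientation: [-1.1, 1.571, -0.392]
ft_force: [0.2, 0.1, 0.5]
grip_width: 0.0913
t 8.43 q [-0.069, 0.316, 2.328, -0.0, 0.497, -0.776] pos [0.4235, -0.0058, 0.0223] F [0.2, 0.1, 0.5] w 0.0913
jaw ang 40.56 x [0.0, -0.0, -1.0] y [-0.65, 0.76, -0.0] z [0.76, 0.65, 0.0]
tool delta cm [0.03, -0.06, 0.02]
```

View pics/s6.png

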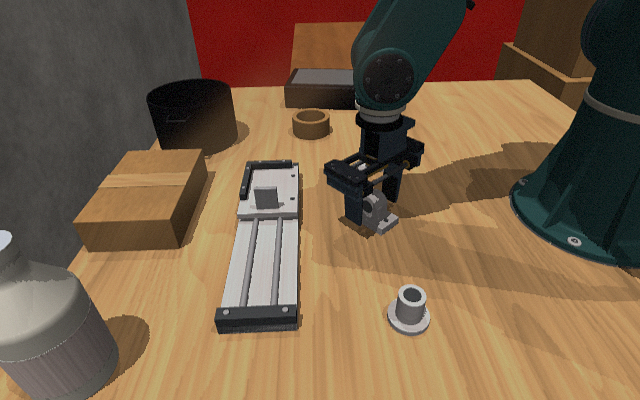

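The jaws straddle the housing. Next I close and lift.

```bash
python3 -m inch '[{"claw":1,"offset":[0,0,0],"rotation":[0,0,0]},{"claw":1,"offset":[0,0,0],"rotation":[0,0,0]},{"claw":1,"offset":[0,0,0],"rotation":[0,0,0]},{"claw":1,"offset":[0,0,0],"rotation":[0,0,0]},{"claw":1,"offset":[0,0,0],"rotation":[0,0,0]},{"claw":1,"offset":[0,0,0],"rotation":[0,0,0]},{"claw":1,"offset":[0,0,0],"rotation":[0,0,0]},{"claw":1,"offset":[0,0,0],"rotation":[0,0,0]}]'; python3 -m inch '[{"claw":1,"offset":[-1,0,0],"rotation":[0,0,0]},{"claw":1,"offset":[-3,0,0],"rotation":[0,0,0]},{"claw":1,"offset":[-4,0,0],"rotation":[0,0,0]},{"claw":1,"offset":[-2,0,0],"rotation":[0,0,0]},{"claw":1,"offset":[0,0,0],"rotation":[0,0,0]},{"claw":1,"offset":[0,0,0],"rotation":[0,0,0]}]'; python3 -c "
from st import *
to([0.63,-0.09,0.12])
p=shot('wrist','w7.png');p=shot('side','s7.png')"
```

```text
time_s: 9.15
tool_pos: [0.4232, -0.0058, 0.0219]
orientation: [2.475, 1.571, -3.102]
ft_force: [0.3, -0.7, 0.3]
grip_width: 0.0407
time_s: 9.65
tool_pos: [0.4235, -0.0058, 0.1228]
orientation: [-0.772, 1.568, -0.066]
ft_force: [-1.0, 0.5, -4.7]
grip_width: 0.0318
t 9.65 q [-0.069, 0.086, 2.319, 0.0, 0.734, -0.775] pos [0.4235, -0.0058, 0.1228] F [-1.0, 0.5, -4.7] w 0.0318
jaw ang 40.48 x [0.002, -0.0, -1.0] y [-0.649, 0.761, -0.002] z [0.761, 0.649, 0.002]
tool delta cm [0.33, -19.81, 10.24]
```

View pics/s7.png

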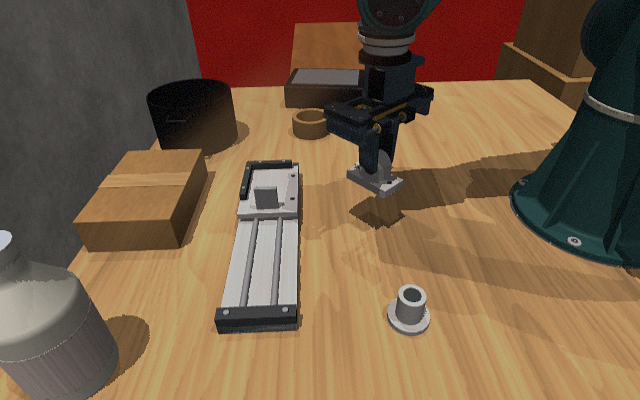

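```bash
cat > fit2.py <<'E'
import re
src=open('fit.py').read().split("ped=[")[0]
src=src.split("car=[")[0].replace("S=viewer.get_image('scene');D=viewer.get_image('side')","S=viewer.get_image('scene');D=viewer.get_image('side')")
exec(src)
s=lambda x,y:(S,(200+x/5,170+y/5)); d=lambda x,y:(D,(220+x/6,150+y/6))
car=[(s(552,237),mm(-98,148,38)),(s(425,413),mm(12,148,38)),(s(262,128),mm(-84,0,54)),(s(170,238),mm(0,0,54)),(s(357,330),mm(0,108,54)),(s(92,262),mm(12,-12,54)),
(d(103,383),mm(12,148,38)),(d(468,378),mm(-98,148,38)),(d(195,118),mm(0,0,38)),(d(433,105),mm(-84,0,38)),(d(160,70),mm(12,-12,54)),(d(118,265),mm(12,108,54))]
v,r=fit(car,[0.65,-0.13,0.008]);print('car',np.round(v,4),np.degrees(v[2]));print(np.round(r,1).tolist())
print('seat',T(v,mm(-25,45,68)))
E
python3 fit2.py
```

```text
car [ 0.6599 -0.1337  0.006 ] 0.3447455880687975
[[0.9, -1.0], [0.3, -1.0], [0.1, -3.1], [-3.2, -0.5], [0.5, -0.2], [4.8, -3.6], [-0.7, 0.3], [-0.4, -1.2], [-0.4, 0.4], [-0.5, 1.1], [-0.6, -0.8], [-1.4, -0.2]]
seat [np.float64(0.6346685054033914), np.float64(-0.08889261788303102), np.float64(0.068)]
```

Run:
```python
from st import *
p=shot('side');cv2.imwrite('pics/s8.png',cv2.resize(p['img'][90:230,310:450,::-1],None,fx=4,fy=4,interpolation=cv2.INTER_CUBIC))
o,R=st()
# project foot bottom/top at hypothesised heights
for tz in (0.022,0.017,0.012):
  zb=o['tool_pos'][2]-tz
  pts=[]
  for a,b,z in((45,25,0),(-45,25,0),(-45,-25,0),(-45,25,16)):
    # ped x = -y_tool dir? use yaw
    th=np.radians(40.48-90);c,s=np.cos(th),np.sin(th);a/=1000;b/=1000
    X=[o['tool_pos'][0]+c*a-s*b,o['tool_pos'][1]+s*a+c*b,zb+z/1000]
    pts.append(((proj(p,X)-[310,90])*4).round().tolist())
  print(tz,pts)
```

```text
t 9.9 q [-0.069, 0.091, 2.32, -0.0, 0.734, -0.775] pos [0.4222, -0.0057, 0.1206] F [-0.1, 0.5, -4.5] w 0.0317
jaw ang 40.47 x [-0.003, 0.0, -1.0] y [-0.649, 0.761, 0.002] z [0.761, 0.649, -0.002]
0.022 [[146.0, 323.0], [302.0, 407.0], [377.0, 360.0], [306.0, 375.0]]
0.017 [[147.0, 313.0], [303.0, 397.0], [378.0, 350.0], [307.0, 365.0]]
0.012 [[147.0, 304.0], [304.0, 387.0], [380.0, 341.0], [308.0, 354.0]]
```

View pics/s8.png

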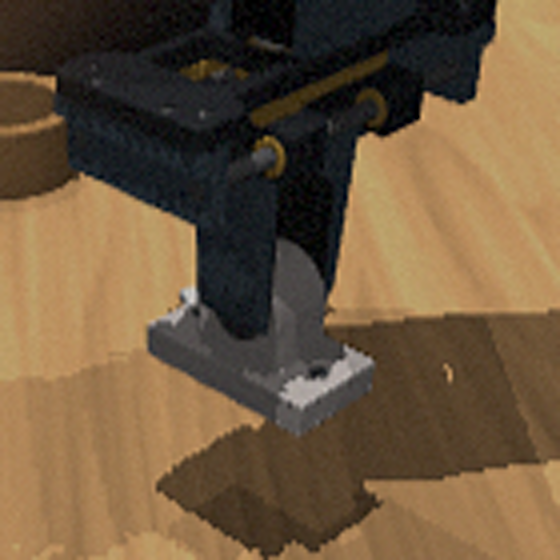

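View pics/w7.png

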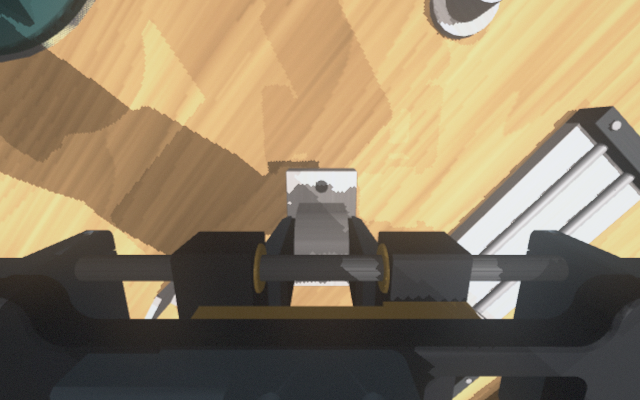

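The fingers were still closing when the lift started, so the pedestal hangs about 14 mm too low: its foot bottom is at (295,437) in the crop and I expected (302,407). I'll set it back down and re-grip lower.

```bash
python3 -m inch '[{"claw":1,"offset":[4,0,0],"rotation":[0,0,0]},{"claw":1,"offset":[2.5,0,0],"rotation":[0,0,0]},{"claw":1,"offset":[0.8,0,0],"rotation":[0,0,0]},{"claw":1,"offset":[0.4,0,0],"rotation":[0,0,0]},{"claw":1,"offset":[0.2,0,0],"rotation":[0,0,0]},{"claw":1,"offset":[0,0,0],"rotation":[0,0,0]},{"claw":1,"offset":[0,0,0],"rotation":[0,0,0]}]' |egrep 'pos|force'; python3 -m inch '[{"claw":1,"offset":[0.2,0,0],"rotation":[0,0,0]},{"claw":1,"offset":[0,0,0],"rotation":[0,0,0]}]' |egrep 'pos|force'
```

```text
tool_pos: [0.4239, -0.0058, 0.0438]
ft_force: [0.9, 0.5, -3.9]
tool_pos: [0.4236, -0.0058, 0.0414]
ft_force: [0.4, -0.3, -4.2]
```

```bash
for i in 1 2 ; do python3 -m inch '[{"claw":1,"offset":[0.2,0,0],"rotation":[0,0,0]},{"claw":1,"offset":[0,0,0],"rotation":[0,0,0]}]' |egrep 'pos|force'; done
```

```text
tool_pos: [0.4232, -0.0057, 0.039]
ft_force: [0.1, -0.7, -3.8]
tool_pos: [0.4234, -0.0059, 0.0373]
ft_force: [-3.6, -3.4, 11.2]
```

```bash
python3 -m inch '[{"claw":-1,"offset":[0,0,0],"rotation":[0,0,0]},{"claw":-1,"offset":[0,0,0],"rotation":[0,0,0]},{"claw":-1,"offset":[0,0,0],"rotation":[0,0,0]},{"claw":-1,"offset":[0.8,0,0],"rotation":[0,0,0]},{"claw":-1,"offset":[0.7,0,0],"rotation":[0,0,0]},{"claw":0.2,"offset":[0,0,0],"rotation":[0,0,0]},{"claw":1,"offset":[0,0,0],"rotation":[0,0,0]},{"claw":1,"offset":[0,0,0],"rotation":[0,0,0]},{"claw":1,"offset":[0,0,0],"rotation":[0,0,0]},{"claw":1,"offset":[0,0,0],"rotation":[0,0,0]},{"claw":1,"offset":[0,0,0],"rotation":[0,0,0]},{"claw":1,"offset":[0,0,0],"rotation":[0,0,0]},{"claw":1,"offset":[0,0,0],"rotation":[0,0,0]},{"claw":1,"offset":[0,0,0],"rotation":[0,0,0]},{"claw":1,"offset":[0,0,0],"rotation":[0,0,0]},{"claw":1,"offset":[0,0,0],"rotation":[0,0,0]}]' ; python3 -c "
from st import *
st()"
```

```text
time_s: 12.32
tool_pos: [0.4233, -0.0057, 0.0221]
orientation: [-0.74, 1.571, -0.033]
ft_force: [-1.4, 0.1, 6.1]
grip_width: 0.0316
t 12.32 q [-0.069, 0.316, 2.329, 0.0, 0.496, -0.775] pos [0.4233, -0.0057, 0.0221] F [-1.4, 0.1, 6.1] w 0.0316
jaw ang 40.48 x [0.0, -0.0, -1.0] y [-0.649, 0.761, -0.0] z [0.761, 0.649, 0.0]
```

```bash
python3 -m inch '[{"claw":1,"offset":[-1,0,0],"rotation":[0,0,0]},{"claw":1,"offset":[-3,0,0],"rotation":[0,0,0]},{"claw":1,"offset":[-4,0,0],"rotation":[0,0,0]},{"claw":1,"offset":[-3,0,0],"rotation":[0,0,0]},{"claw":1,"offset":[-1,0,0],"rotation":[0,0,0]},{"claw":1,"offset":[0,0,0],"rotation":[6.67,0,0]},{"claw":1,"offset":[0,0,0],"rotation":[6.67,0,0]},{"claw":1,"offset":[0,0,0],"rotation":[6.67,0,0]},{"claw":1,"offset":[0,0,0],"rotation":[6.67,0,0]},{"claw":1,"offset":[0,0,0],"rotation":[6.67,0,0]},{"claw":1,"offset":[0,0,0],"rotation":[6.67,0,0]},{"claw":1,"offset":[0,0,0],"rotation":[0,0,0]},{"claw":1,"offset":[0,0,0],"rotation":[0,0,0]}]' ; python3 -c "
from st import *
to([0.618,-0.072,0.14])"
```

```text
time_s: 13.4
tool_pos: [0.4226, -0.0057, 0.1414]
orientation: [3.098, 1.57, 3.109]
ft_force: [0.3, 0.4, -4.0]
grip_width: 0.0318
t 13.4 q [-0.069, 0.048, 2.312, -0.0, 0.782, -0.08] pos [0.4226, -0.0057, 0.1414] F [0.3, 0.4, -4.0] w 0.0318
jaw ang 0.67 x [-0.001, 0.0, -1.0] y [-0.012, 1.0, 0.0] z [1.0, 0.012, -0.001]
tool delta cm [0.12, -6.85, 19.46]
```

```bash
python3 -m inch '[{"claw":1,"offset":[0,-0.7,1.5],"rotation":[0,0,0]},{"claw":1,"offset":[0,-1.2,3.5],"rotation":[0,0,0]},{"claw":1,"offset":[0,-1.2,3.8],"rotation":[0,0,0]},{"claw":1,"offset":[0,-1.2,3.8],"rotation":[0,0,0]},{"claw":1,"offset":[0,-1.2,3.5],"rotation":[0,0,0]},{"claw":1,"offset":[0,-0.8,2.2],"rotation":[0,0,0]},{"claw":1,"offset":[0,-0.5,1.2],"rotation":[0,0,0]},{"claw":1,"offset":[0,0,0],"rotation":[0,0,0]},{"claw":1,"offset":[0,0,0],"rotation":[0,0,0]}]' ; python3 -c "
from st import *
to([0.618,-0.072,0.062])
p=shot('side');cv2.imwrite('pics/s9.png',cv2.resize(p['img'][100:250,200:350,::-1],None,fx=4,fy=4))
p=shot('scene');cv2.imwrite('pics/c9.png',cv2.resize(p['img'][130:280,200:350,::-1],None,fx=4,fy=4))
p=shot('wrist','w9.png')"
```

```text
time_s: 14.15
tool_pos: [0.6183, -0.0722, 0.1411]
orientation: [2.98, 1.569, 2.991]
ft_force: [-0.0, 0.8, -4.1]
grip_width: 0.0321
t 14.15 q [-0.154, 0.355, 1.926, -0.0, 0.863, -0.164] pos [0.6183, -0.0722, 0.1411] F [-0.0, 0.8, -4.1] w 0.0321
jaw ang 0.61 x [-0.001, 0.0, -1.0] y [-0.011, 1.0, 0.0] z [1.0, 0.011, -0.001]
tool delta cm [7.91, 0.02, -0.02]
```

View pics/s9.png

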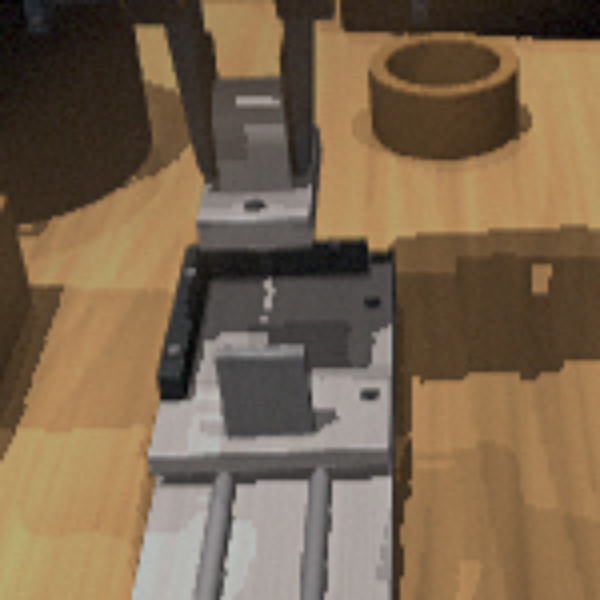

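View pics/c9.png

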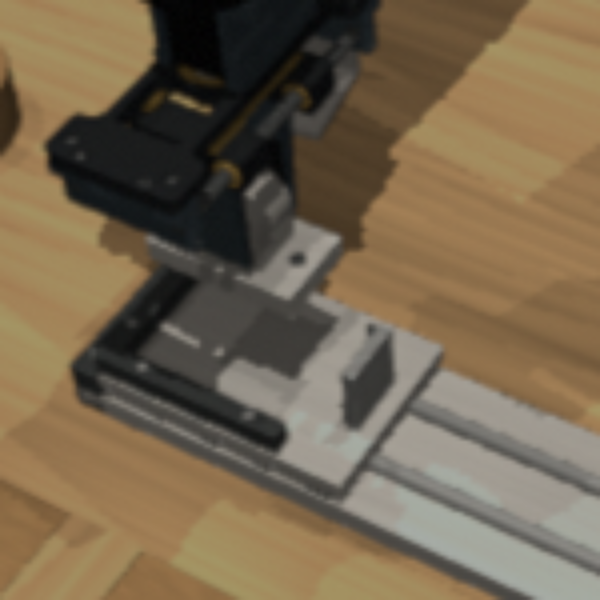

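View pics/w9.png

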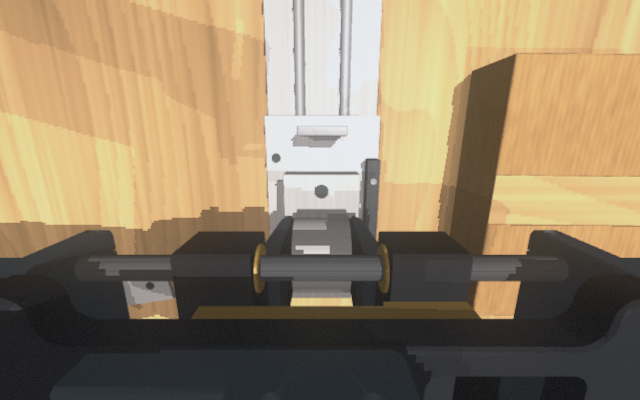

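```bash
python3 -m inch '[{"claw":1,"offset":[2,0,0],"rotation":[0,0,0]},{"claw":1,"offset":[2.5,0,0],"rotation":[0,0,0]},{"claw":1,"offset":[1.5,0,0],"rotation":[0,0,0]},{"claw":1,"offset":[1.0,0,0],"rotation":[0,0,0]},{"claw":1,"offset":[0.5,0,0],"rotation":[0,0,0]},{"claw":1,"offset":[0.2,0,0],"rotation":[0,0,0]},{"claw":1,"offset":[0,0,0],"rotation":[0,0,0]},{"claw":1,"offset":[0,0,0],"rotation":[0,0,0]}]' |egrep 'pos|force';for i in 1 2 ; do python3 -m inch '[{"claw":1,"offset":[0.1,0,0],"rotation":[0,0,0]},{"claw":1,"offset":[0,0,0],"rotation":[0,0,0]},{"claw":1,"offset":[0,0,0],"rotation":[0,0,0]}]' |egrep 'pos|force'; done
```

```text
tool_pos: [0.6193, -0.0723, 0.0657]
ft_force: [0.4, 0.0, -4.7]
tool_pos: [0.6189, -0.0722, 0.0643]
ft_force: [-0.4, -1.0, -4.8]
tool_pos: [0.6187, -0.0722, 0.0629]
ft_force: [-0.8, -0.5, -3.5]
```

```bash
for i in 1 2 3; do python3 -m inch '[{"claw":1,"offset":[0.07,0,0],"rotation":[0,0,0]},{"claw":1,"offset":[0,0,0],"rotation":[0,0,0]},{"claw":1,"offset":[0,0,0],"rotation":[0,0,0]}]' |egrep 'pos|force'; done
```

```text
tool_pos: [0.6187, -0.0722, 0.0622]
ft_force: [0.1, -0.2, -4.9]
tool_pos: [0.6187, -0.0722, 0.0615]
ft_force: [-0.6, -0.5, -4.2]
tool_pos: [0.6187, -0.0722, 0.0608]
ft_force: [-0.3, -0.8, -3.9]
```

```bash
for i in 1 2 3; do python3 -m inch '[{"claw":1,"offset":[0.05,0,0],"rotation":[0,0,0]},{"claw":1,"offset":[0,0,0],"rotation":[0,0,0]},{"claw":1,"offset":[0,0,0],"rotation":[0,0,0]}]' |egrep 'pos|force'; done
```

```text
tool_pos: [0.6186, -0.0722, 0.0603]
ft_force: [0.1, -0.4, -4.1]
tool_pos: [0.6188, -0.0722, 0.0601]
ft_force: [-2.9, 0.9, 1.7]
tool_pos: [0.6188, -0.0722, 0.0601]
ft_force: [-6.3, 1.4, 11.5]
```

```bash
python3 -m inch '[{"claw":1,"offset":[-0.06,0,0],"rotation":[0,0,0]},{"claw":1,"offset":[0,0,0],"rotation":[0,0,0]},{"claw":1,"offset":[0,0,0],"rotation":[0,0,0]}]' |egrep 'pos|force'; python3 -m inch '[{"claw":1,"offset":[0,0,0.4],"rotation":[0,0,0]},{"claw":1,"offset":[0,0,0.4],"rotation":[0,0,0]},{"claw":1,"offset":[0,0,0.3],"rotation":[0,0,0]},{"claw":1,"offset":[0,0,0],"rotation":[0,0,0]},{"claw":1,"offset":[0,0,0],"rotation":[0,0,0]}]' |egrep 'pos|force'; for i in 1 2 ; do python3 -m inch '[{"claw":1,"offset":[0,0,0.1],"rotation":[0,0,0]},{"claw":1,"offset":[0,0,0],"rotation":[0,0,0]}]' |egrep 'pos|force'; done
```

```text
tool_pos: [0.6188, -0.0722, 0.0601]
ft_force: [-1.1, 0.2, 3.1]
tool_pos: [0.6304, -0.0722, 0.0601]
ft_force: [1.1, -1.0, 1.0]
tool_pos: [0.6304, -0.0722, 0.0601]
ft_force: [-4.6, -0.7, 6.4]
tool_pos: [0.6312, -0.0721, 0.0601]
ft_force: [-5.2, -1.4, 9.0]
```

```bash
python3 -m inch '[{"claw":1,"offset":[-0.05,0,0],"rotation":[0,0,0]},{"claw":1,"offset":[0,0,0],"rotation":[0,0,0]}]' |egrep 'pos|force'; for i in 1 2 3 4; do python3 -m inch '[{"claw":1,"offset":[0,0,0.1],"rotation":[0,0,0]},{"claw":1,"offset":[0,0,0],"rotation":[0,0,0]}]' |egrep 'pos|force'; done
```

```text
tool_pos: [0.6314, -0.0721, 0.0601]
ft_force: [-1.7, 0.1, -1.9]
tool_pos: [0.6327, -0.0721, 0.0602]
ft_force: [0.0, -0.2, -4.8]
tool_pos: [0.6338, -0.0721, 0.0603]
ft_force: [-0.6, 1.3, -4.0]
tool_pos: [0.6348, -0.072, 0.0603]
ft_force: [-0.1, 0.0, -4.2]
tool_pos: [0.6349, -0.072, 0.0602]
ft_force: [-5.2, -0.4, -1.6]
```

Touched the long fence at x≈0.635, as the fit predicted. Now I ease off a little and move toward the short fence.

```bash
python3 -m inch '[{"claw":1,"offset":[0,-0.2,-0.08],"rotation":[0,0,0]},{"claw":1,"offset":[0,-0.4,0],"rotation":[0,0,0]},{"claw":1,"offset":[0,-0.4,0],"rotation":[0,0,0]},{"claw":1,"offset":[0,-0.3,0],"rotation":[0,0,0]},{"claw":1,"offset":[0,0,0],"rotation":[0,0,0]},{"claw":1,"offset":[0,0,0],"rotation":[0,0,0]}]' |egrep 'pos|force'; for i in 1 2 3 ; do python3 -m inch '[{"claw":1,"offset":[0,-0.1,0],"rotation":[0,0,0]},{"claw":1,"offset":[0,0,0],"rotation":[0,0,0]}]' |egrep 'pos|force'; done
```

```text
tool_pos: [0.635, -0.0855, 0.0604]
ft_force: [-0.7, -0.8, -3.4]
tool_pos: [0.635, -0.0861, 0.0604]
ft_force: [-1.6, -0.2, -3.8]
tool_pos: [0.635, -0.0871, 0.0604]
ft_force: [-1.6, -0.7, -4.2]
tool_pos: [0.635, -0.0881, 0.0604]
ft_force: [-2.4, 0.3, -4.8]
```

```bash
for i in 1 2 3 4; do python3 -m inch '[{"claw":1,"offset":[0,-0.1,0],"rotation":[0,0,0]},{"claw":1,"offset":[0,0,0],"rotation":[0,0,0]}]' |egrep 'pos|force'; done
```

```text
tool_pos: [0.635, -0.0887, 0.0605]
ft_force: [-2.3, 4.4, -2.5]
tool_pos: [0.635, -0.0888, 0.0606]
ft_force: [-1.6, 14.6, -0.6]
tool_pos: [0.635, -0.089, 0.0606]
ft_force: [-2.4, 21.0, 1.5]
tool_pos: [0.635, -0.0894, 0.0608]
ft_force: [-2.8, 27.6, 5.1]
```

```bash
python3 -m inch '[{"claw":1,"offset":[0,0.25,0],"rotation":[0,0,0]},{"claw":1,"offset":[0,0,0],"rotation":[0,0,0]},{"claw":1,"offset":[0,0,0],"rotation":[0,0,0]}]' |egrep 'pos|force';  python3 -m inch '[{"claw":1,"offset":[0.1,0,0],"rotation":[0,0,0]},{"claw":1,"offset":[0,0,0],"rotation":[0,0,0]},{"claw":1,"offset":[0,0,0],"rotation":[0,0,0]}]' |egrep 'pos|force'; python3 -c "
from st import *
st()
p=shot('side');cv2.imwrite('pics/s10.png',cv2.resize(p['img'][100:250,200:350,::-1],None,fx=4,fy=4,interpolation=cv2.INTER_CUBIC))
p=shot('scene');cv2.imwrite('pics/c10.png',cv2.resize(p['img'][130:280,200:350,::-1],None,fx=4,fy=4,interpolation=cv2.INTER_CUBIC))
"
```

```text
tool_pos: [0.635, -0.0892, 0.0605]
ft_force: [-2.5, 7.1, -1.5]
tool_pos: [0.635, -0.0891, 0.0601]
ft_force: [-6.8, 10.3, 10.1]
t 20.97 q [-0.176, 0.498, 1.901, 0.001, 0.743, -0.185] pos [0.635, -0.0891, 0.0601] F [-6.8, 10.3, 10.1] w 0.032
jaw ang 0.44 x [-0.0, 0.001, -1.0] y [-0.008, 1.0, 0.001] z [1.0, 0.008, -0.0]
```

View pics/s10.png

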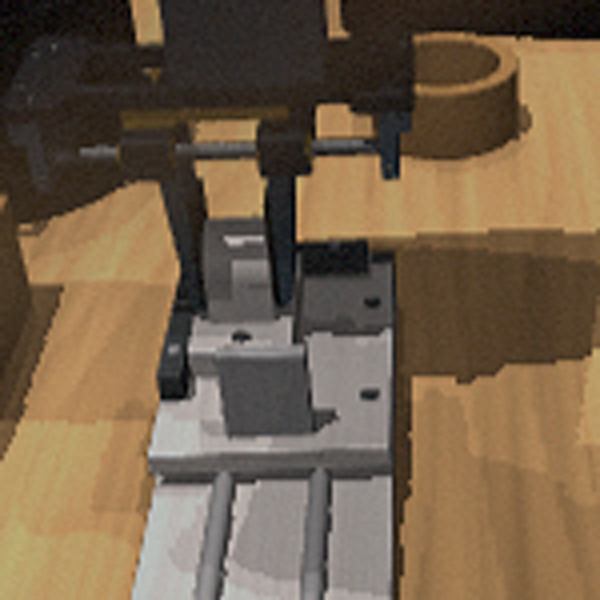

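View pics/c10.png

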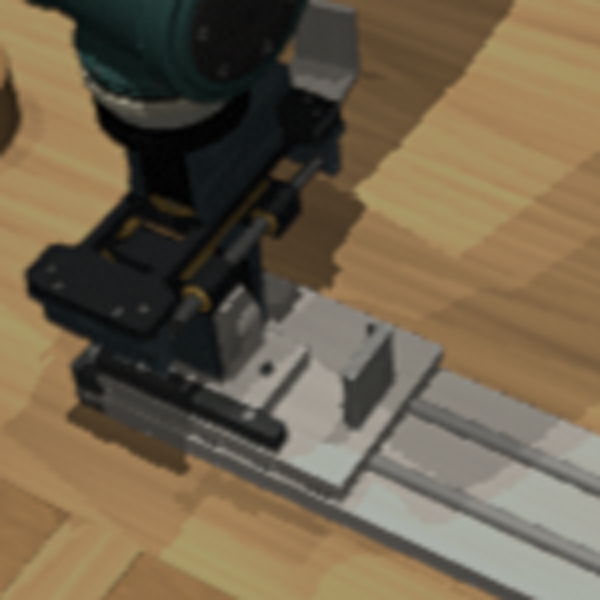

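Both fences are in contact. The hard push on y may have rocked the part in the pads, because z rose 0.6 mm. I'll briefly open so it settles flat, re-grip in place, then press again with some down force.

```bash
python3 -m inch '[{"claw":1,"offset":[-0.04,0.1,0],"rotation":[0,0,0]},{"claw":1,"offset":[0,0,0],"rotation":[0,0,0]},{"claw":0,"offset":[0,0,0],"rotation":[0,0,0]},{"claw":0,"offset":[0,0,0],"rotation":[0,0,0]},{"claw":0,"offset":[0,0,0],"rotation":[0,0,0]},{"claw":0,"offset":[0,0,0],"rotation":[0,0,0]}]'; python3 -c "
from st import *
st()"
python3 -m inch '[{"claw":1,"offset":[0,0,0],"rotation":[0,0,0]},{"claw":1,"offset":[0,0,0],"rotation":[0,0,0]},{"claw":1,"offset":[0,0,0],"rotation":[0,0,0]},{"claw":1,"offset":[0,0,0],"rotation":[0,0,0]},{"claw":1,"offset":[0,0,0],"rotation":[0,0,0]},{"claw":1,"offset":[0,0,0],"rotation":[0,0,0]},{"claw":1,"offset":[0,0,0],"rotation":[0,0,0]},{"claw":1,"offset":[0,0,0],"rotation":[0,0,0]}]'
```

```text
time_s: 21.57
tool_pos: [0.6355, -0.0888, 0.06]
orientation: [-0.232, 1.57, -0.224]
ft_force: [-0.4, 0.0, -0.2]
grip_width: 0.0454
t 21.57 q [-0.175, 0.499, 1.901, -0.0, 0.741, -0.183] pos [0.6355, -0.0888, 0.06] F [-0.4, 0.0, -0.2] w 0.0454
jaw ang 0.45 x [0.001, -0.0, -1.0] y [-0.008, 1.0, -0.0] z [1.0, 0.008, 0.001]
time_s: 22.23
tool_pos: [0.635, -0.0886, 0.0599]
orientation: [-2.79, 1.571, -2.782]
ft_force: [-1.7, -1.3, 1.7]
grip_width: 0.0323
```

```bash
python3 -m inch '[{"claw":1,"offset":[0.03,0,0],"rotation":[0,0,0]},{"claw":1,"offset":[0,0,0],"rotation":[0,0,0]}]' |egrep 'pos|force'; python3 -m inch '[{"claw":1,"offset":[0,0,0.1],"rotation":[0,0,0]},{"claw":1,"offset":[0,0,0],"rotation":[0,0,0]}]' |egrep 'pos|force';python3 -m inch '[{"claw":1,"offset":[0,-0.1,0],"rotation":[0,0,0]},{"claw":1,"offset":[0,0,0],"rotation":[0,0,0]},{"claw":1,"offset":[0,0,0],"rotation":[0,0,0]}]' |egrep 'pos|force'
```

```text
tool_pos: [0.635, -0.0886, 0.0599]
ft_force: [-4.3, -0.0, 8.4]
tool_pos: [0.6351, -0.0886, 0.0599]
ft_force: [-11.4, -0.8, 15.3]
tool_pos: [0.635, -0.0887, 0.0599]
ft_force: [-11.5, 6.9, 15.8]
```

```bash
python3 -m inch '[{"claw":1,"offset":[-0.06,0,0],"rotation":[0,0,0]},{"claw":1,"offset":[0,0,0],"rotation":[0,0,0]}]' |egrep 'pos|force'; python3 -m inch '[{"claw":1,"offset":[0,-0.1,0],"rotation":[0,0,0]},{"claw":1,"offset":[0,0,0],"rotation":[0,0,0]}]' |egrep 'pos|force';python3 -m inch '[{"claw":1,"offset":[0,0,0.05],"rotation":[0,0,0]},{"claw":1,"offset":[0,0,0],"rotation":[0,0,0]},{"claw":1,"offset":[0,0,0],"rotation":[0,0,0]}]' |egrep 'pos|force'
```

```text
tool_pos: [0.6351, -0.0889, 0.0599]
ft_force: [-6.3, 5.1, 6.1]
tool_pos: [0.635, -0.0891, 0.06]
ft_force: [-6.6, 13.5, 8.3]
tool_pos: [0.6351, -0.0891, 0.0599]
ft_force: [-10.1, 12.7, 11.5]
```

```bash
python3 -m inch '[{"claw":1,"offset":[-0.06,0,0.1],"rotation":[0,0,0]},{"claw":1,"offset":[0,0,0],"rotation":[0,0,0]},{"claw":1,"offset":[0,0,0],"rotation":[0,0,0]}]' |egrep 'pos|force'; python3 -m inch '[{"claw":1,"offset":[0,-0.05,0],"rotation":[0,0,0]},{"claw":1,"offset":[0,0,0],"rotation":[0,0,0]},{"claw":1,"offset":[0,0,0],"rotation":[0,0,0]}]' |egrep 'pos|force'
python3 -c "
from st import *
o,R=st();print(np.round(o['wrist_torque'],2))"
```

```text
tool_pos: [0.6351, -0.0891, 0.06]
ft_force: [-14.1, 11.3, 10.6]
tool_pos: [0.6351, -0.0891, 0.06]
ft_force: [-13.7, 16.3, 10.4]
t 23.9 q [-0.176, 0.5, 1.898, 0.003, 0.749, -0.186] pos [0.6351, -0.0891, 0.06] F [-13.7, 16.3, 10.4] w 0.0322
jaw ang 0.44 x [-0.006, 0.003, -1.0] y [-0.008, 1.0, 0.003] z [1.0, 0.008, -0.005]
[2.59 2.33 0.01]
```

```bash
python3 -m inch '[{"claw":1,"offset":[-0.06,-0.03,0.1],"rotation":[0,0,0]},{"claw":1,"offset":[0,0,0],"rotation":[0,0,0]},{"claw":1,"offset":[0,0,0],"rotation":[0,0,0]}]' |egrep 'pos|force'; python3 -m inch '[{"claw":1,"offset":[0,0,0],"rotation":[0,0,0]},{"claw":1,"offset":[0,0,0],"rotation":[0,0,0]},{"claw":1,"offset":[0,0,0],"rotation":[0,0,0]},{"claw":1,"offset":[0,0,0],"rotation":[0,0,0]},{"claw":1,"offset":[0,0,0],"rotation":[0,0,0]},{"claw":1,"offset":[0,0,0],"rotation":[0,0,0]},{"claw":1,"offset":[0,0,0],"rotation":[0,0,0]},{"claw":1,"offset":[0,0,0],"rotation":[0,0,0]},{"claw":1,"offset":[0,0,0],"rotation":[0,0,0]},{"claw":1,"offset":[0,0,0],"rotation":[0,0,0]}]' |egrep 'pos|force'
python3 -c "
from st import *
o,R=st();print(np.round(o['wrist_torque'],2))
p=shot('side');cv2.imwrite('pics/s11.png',cv2.resize(p['img'][140:240,220:320,::-1],None,fx=6,fy=6,interpolation=cv2.INTER_CUBIC))
p=shot('scene');cv2.imwrite('pics/c11.png',cv2.resize(p['img'][180:280,200:330,::-1],None,fx=6,fy=6,interpolation=cv2.INTER_CUBIC))
shot('scene','c12.png')"
```

```text
tool_pos: [0.6351, -0.0891, 0.06]
ft_force: [-16.5, 17.6, 8.9]
tool_pos: [0.6351, -0.0891, 0.0601]
ft_force: [-15.9, 17.3, 8.1]
t 24.98 q [-0.176, 0.501, 1.897, 0.003, 0.752, -0.186] pos [0.6351, -0.0891, 0.0601] F [-15.9, 17.3, 8.1] w 0.032
jaw ang 0.44 x [-0.008, 0.003, -1.0] y [-0.008, 1.0, 0.003] z [1.0, 0.008, -0.007]
[ 2.82  2.83 -0.07]
```

View pics/s11.png

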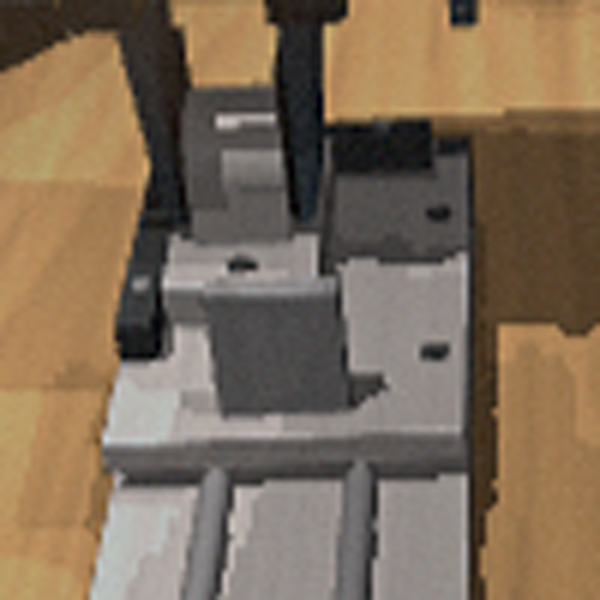

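View pics/c11.png

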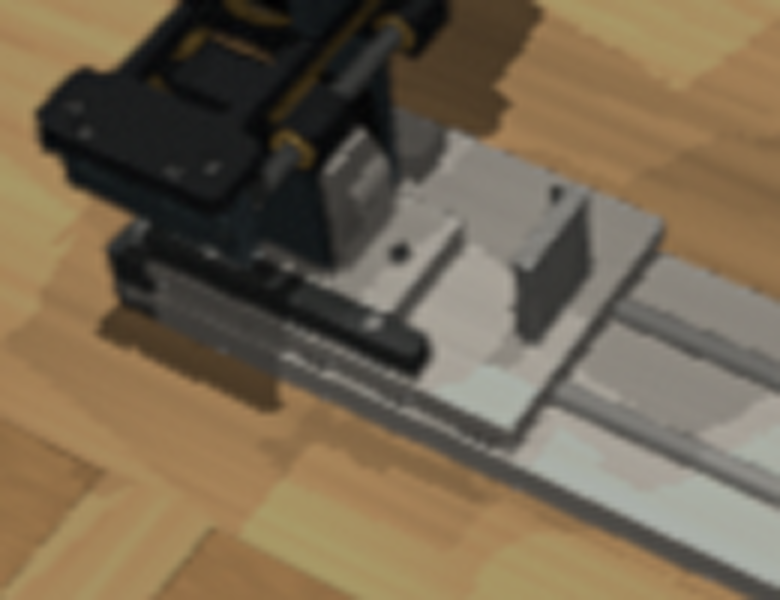

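View pics/c12.png

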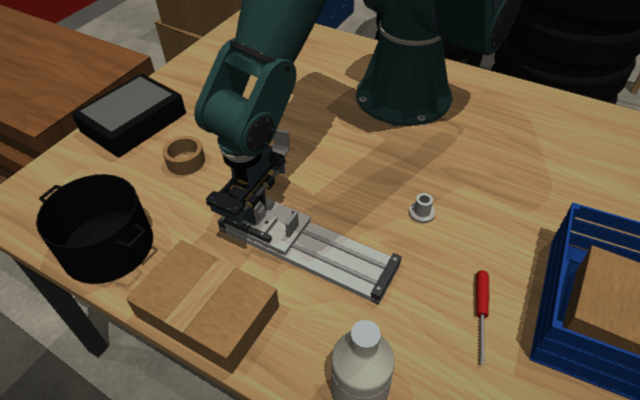

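The side view shows the foot against the long fence (≈165,270) with its far end at the short fence. The tool has a 0.5° deflection lean, so I'll trim that to keep the foot flat.

```bash
python3 -m inch '[{"claw":1,"offset":[0,0,0],"rotation":[0,-0.3,0]},{"claw":1,"offset":[0,0,0],"rotation":[0,-0.3,0]},{"claw":1,"offset":[0,0,0],"rotation":[0,0,0]},{"claw":1,"offset":[0,0,0],"rotation":[0,0,0]}]' |egrep 'pos|force'
python3 -c "
from st import *
o,R=st();print(np.round(o['wrist_torque'],2))"
```

```text
tool_pos: [0.6351, -0.0891, 0.06]
ft_force: [-14.7, 17.1, 6.8]
t 25.47 q [-0.177, 0.498, 1.902, 0.006, 0.739, -0.189] pos [0.6351, -0.0891, 0.06] F [-14.7, 17.1, 6.8] w 0.0319
jaw ang 0.44 x [0.003, 0.003, -1.0] y [-0.008, 1.0, 0.003] z [1.0, 0.008, 0.003]
[ 2.78  3.31 -0.07]
```

```bash
python3 -m inch '[{"claw":1,"offset":[0,0,0],"rotation":[0,0,0]},{"claw":1,"offset":[0,0,0],"rotation":[0,0,0]},{"claw":1,"offset":[0,0,0],"rotation":[0,0,0]},{"claw":1,"offset":[0,0,0],"rotation":[0,0,0]},{"claw":1,"offset":[0,0,0],"rotation":[0,0,0]},{"claw":1,"offset":[0,0,0],"rotation":[0,0,0]}]'
python3 -c "
from st import *
p=shot('side','s13.png')
print(models.look_for(p,'bushing')[:1],models.look_for(p,'angle_bracket')[:1])
print(ticket.close_job())"
```

```text
time_s: 25.97
tool_pos: [0.635, -0.0891, 0.06]
orientation: [0.917, 1.567, 0.924]
ft_force: [-15.0, 17.4, 8.0]
grip_width: 0.0318
[{'pixel': [408.2, 313.5], 'confidence': 0.7}] [{'pixel': [377.6, 162.4], 'confidence': 0.94}]
the job is handed in; nothing more can be done
None
```

The job is handed in at about 26 s of the 64 s. The carrier is home, and the arm is still gripping the pedestal and pressing it into the corner.

- **Carrier:** I pushed it home on the push plate. The resistance peaked and then fell to zero as the roller drew it on, and a further push met the hard stop. That check push reached about 41 N for a moment. The closed fingers, not the gripper body, were pressing, but it is just over the 40 N figure given for the arm and gripper body.
- **Pedestal:** I stood it flat on the deck with its long side along the long fence. It touched the long fence at tool x ≈ 0.635 m and the short fence at tool y ≈ -0.089 m, both within about 1 mm of the camera estimate.
- **Two re-grips:** I lifted too early the first time, while the fingers were still closing, so I set the pedestal down and gripped it lower. I also opened and re-gripped it briefly in the corner, after a hard push along the rail may have rocked it in the pads.
- **Last checks:**
  - Over the final half second the hold was steady at about 15 N toward the long fence and 17 N toward the short one. Total downward force on the deck was about 12 N.
  - The tool was upright to within about 0.3°.
  - Deck friction could carry roughly 7 N of the sideways push, so the true load on each fence is less than those readings.
- **Other two parts:** In the last side picture the bushing was found within 2 px of its first position and the bracket within 4 px. I take that as detector scatter, since neither was ever approached.

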